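# Stamp the registration form

### The arm

A 7-joint arm with a two-finger parallel gripper is mounted at the origin on a cart in front of the work surface, level with it; the furniture and walls round the work are solid. World frame = base frame: x ahead of the robot, y to its left, z up, the work surface at z = 0. Lengths are in m, angles in rad, forces in N, time in s.
With the tool pointing down it reaches from about 0.425 to 0.95 m from the base axis. Payload 4.7 kg.
Tool frame: the origin (TCP) lies midway between the tips of the shut fingers; the grasp point (between the pads) lies 19 mm behind it (arm.hold_point_z is the distance from the TCP to the grasp point, in m); z points along the fingers, y is the line along which they close (so a half turn about z gives the same grasp; the last joint's range is limited). The gripper opens to 85 mm and grips with 20 to 120 N. Pads are 22 mm wide; open, the fingers measure 114 mm over their backs; the gripper's body (76 mm by 85 mm) begins 54 mm behind the grasp point. The pads swing forward as they close: fully open they stand 13 mm farther back than shut.
Start: joints at [1.238, 0.469, -0.049, 1.532, 0.024, 1.141, -0.082], TCP at [0.202, -0.644, 0.231] pointing down, gripper open.
Joint ranges: [-2.59, 2.59], [-0.33, 1.99], [-1.39, 1.29], [0.1, 2.45], [-1.04, 4.18], [0.21, 1.99], [-2.66, 2.66]. Speed limits (rad/s): [2.57, 2.57, 3.14, 3.14, 3.14, 3.14, 3.14].

### API

Orientations are given as a rotation vector (axis times angle).
In Python, from workcell import arm gives the robot as it stands. Calls block until the motion is done:
- arm.move_ptp(position, orientation): joint-space move of the TCP to a pose.
- arm.move_straight(position, velocity=0.15, rotation=None): straight line of the TCP; rotation=None keeps the orientation; velocity is the mean speed in m/s.
- arm.move_j(angles): joint-space move.
- arm.move_gripper(opening): finger opening in m; the grip force is fixed at half the most; returns when the fingers have stopped.
- arm.wait(seconds).
- arm.solve_ik(position, orientation): joint angles nearest the present ones, or None.
- arm.get_image(name): name is "scene" or "top" or "wrist"; returns a dict with "frame" (420x560x3 uint8, red, green, blue), "K" (3x3 intrinsics, pixels), "R" (3x3) and "t" (3): a world point X has camera coordinates R X + t. Camera axes: x right, y down, z forward; pixel columns grow to the right and rows downward; lengths in m; the calibration is good to about 2 mm. A picture is of the moment at which its call begins. There is no depth.
A pose or a line that the arm cannot do raises arm.MotionError and nothing moves.
- arm.sign_off(): hands the job in; it is judged then, once.
Trained networks look in the newest picture that a camera, given by its name, has taken for a name from the list of things; names that differ only in an ending like _2 or _b are one class to them, and where a whole thing is asked for, a point or a joint stands for the part that bears it (a point fixed in the world has none). Each returns a list of dicts, best first, with "p" (0 to 1); they miss things now and then, are a little off and sometimes report something else, mostly with a low value. They report only what shows in the picture. A call takes as long as a camera call. They do not tell look-alikes from the thing itself.
- arm.find_in(camera, query): "box" ([left, top, width, height] in pixels, round what is visible of it).
- arm.trace(camera, query): "mask" (420x560 bool, what is visible of it) and "box" ([left, top, width, height] in pixels, round what is visible of it).
Readings, each from a call of its own:
- arm.read_clock(): time.
- arm.read_q(): joint angles.
- arm.read_qvel(): joint speeds.
- arm.read_effort(): joint torques, N m.
- arm.read_tool_pos(): TCP position.
- arm.read_tcp_rot(): TCP orientation.
- arm.read_ft_force(): force on the tool from outside, world axes, zero at the start.
- arm.read_moment(): the same for the moment, N m.
- arm.read_gripper_width(): finger opening in m.
- arm.read_gripper_force(): force on a finger pad.
Only numpy, scipy, OpenCV 4.12 (cv2) and the standard library are available. Lean on these libraries where they do the work, as an engineer would, in place of code of your own. Each camera call takes 0.05 s, during which the arm holds its last target. There are 200 camera calls.

### The job

Stamp the registration form: with the fingertips, gently press down the red stamp that stands on the white form pad until it prints, keep it down for about a second, then let it spring back up and move clear. Do not lift, tip or shift the stamp, and leave the identical stamp on the lilac booklets and everything else on the desk alone.

Things in the scene. Friction and masses are not known exactly. Their poses are not given: they have to be found in the camera images.
- stamp_form: self-inking stamp with a red sleeve (hood) over a black base frame, 45 x 71 x 66 mm high when up, 0.15 kg nominal; standing upright and loose on the white form pad: the one to press. Origin: centre of the underside of its base frame; z up, y along its long (71 mm) side, x across (45 mm)
- stamp_form_top (a point): centre of the flat top face (44 x 70 mm) of the red sleeve of the stamp on the white form pad; moves down with the sleeve, 66 mm above the stamp's underside when up; z up, y along the long side
- stamp_form_hood (a joint): how far the red sleeve of the stamp on the white form pad is pressed straight down over its base frame, m: 0 = up (at rest it reads up to 0.001 from its own weight), 0.012 = hard stop; it prints from 0.008 on. Its spring gives way under a finger push of about 1 N at first, 6.5 N at 8 mm and 9 N at 12 mm. When let go it springs back up
- form_pad: pad of white printed forms lying flat, 122 (x) x 171 (y) x 12 mm thick (so the stamp's underside is 12 mm above the desk; a printed sheet on it looks a little raised), loose; origin at the centre of its underside. One stamp stands on it, within 15 mm (x) and 30 mm (y) of its middle
- stamp_spare: self-inking stamp with a red sleeve (hood) over a black base frame, 45 x 71 x 66 mm high when up, 0.15 kg nominal; standing upright and loose on the lilac booklets: leave this one alone. Origin: centre of the underside of its base frame; z up, y along its long (71 mm) side, x across (45 mm). Looks exactly like the other stamp (a third, on the bare desk among the equipment at the back right, belongs to the room)
- stamp_spare_top (a point): centre of the flat top face (44 x 70 mm) of the red sleeve of the stamp on the lilac booklets; moves down with the sleeve, 66 mm above the stamp's underside when up; z up, y along the long side
- stamp_spare_hood (a joint): how far the red sleeve of the stamp on the lilac booklets is pressed straight down over its base frame, m: 0 = up (at rest it reads up to 0.001 from its own weight), 0.012 = hard stop; it prints from 0.008 on. Must stay up
- lilac_booklets: small stack of lilac booklets lying flat, 103 x 142 x 17 mm thick, loose; origin at the centre of its underside. The spare stamp stands on it
- swab_box: white and teal carton, 68 x 105 (y) x 60 mm high, loose, at the right; origin at the centre of its underside
- correction_fluid: small white bottle with a tall blue cap, 30 x 30 x 72 mm high, loose, at the front right; origin at the centre of its underside
- sample_jar: clear empty jar with a lid, 62 x 62 x 117 mm high, loose, at the back left; origin at the centre of its underside
- lancet_box: small white and red carton, 60 x 90 (y) x 45 mm high, loose, at the left; origin at the centre of its underside
- pen_yellow: yellow and blue pen, 12 x 149 (y) x 10 mm, lying in front of the purple basket at the back; origin at the centre of its underside
Mind the look-alikes: they are no part of the job. What is shaped like the stamp_form but orange is not meant.

How it is judged:
By the outcome, as a careful person would: the job done as asked, in the order asked, and still so for the second after the job is handed in, with the robot touching nothing.
It also fails if it takes over 29 s, if anything falls off the work surface, if the arm or the gripper's body presses on something with over 40 N, if the wrist force passes 120 N, or if a joint passes its speed limit or range.

## Working session

There is one attempt and no reset: what is moved stays moved. The work goes in short steps, each a Python script; the robot and the scene stay as the last script left them, time stands still between calls to the robot, and variables do not carry over. Pictures are saved under pics/ and viewed, at most 10 in all, crops included, and the job is handed in when it is done.

```bash
mkdir -p pics
python3 - <<'E'
from workcell import arm
import cv2
for c in("scene","top"):
    d=arm.get_image(c); cv2.imwrite(f"pics/{c}1.png",d["frame"][:,:,::-1])
    print(c,d["K"].tolist(),d["R"].tolist(),d["t"].tolist())
    for q in("stamp_form","form_pad","lilac_booklets","stamp_form_top"):
        print(q,[(r["box"],round(r["p"],2)) for r in arm.find_in(c,q)])
print(arm.read_clock(),arm.read_tcp_rot(),arm.read_ft_force())
E
```

```text
scene [[474.3131802997822, 0.0, 279.32681919098457], [0.0, 474.3131802997822, 207.79408030020798], [0.0, 0.0, 1.0]] [[0.5987470448255167, -0.8008775590775934, 0.009854525794109099], [-0.3853201507192815, -0.2988133709167533, -0.8730629707020207], [0.7021612049681906, 0.5189467262901682, -0.48750788456222555]] [-0.34293153805764026, 0.293610441383685, 1.219282754680416]
stamp_form [([265.5, 248.9, 25.6, 33.7], 0.87), ([291.8, 227.9, 28.9, 29.6], 0.84), ([215.8, 155.7, 18.2, 30.6], 0.21)]
form_pad [([278.6, 232.1, 61.9, 38.9], 0.96), ([293.0, 231.0, 26.9, 24.9], 0.57)]
lilac_booklets [([213.7, 213.5, 48.3, 27.1], 0.83)]
stamp_form_top [([292.1, 226.0, 28.2, 26.5], 0.73), ([266.2, 251.8, 22.7, 27.3], 0.57), ([232.5, 204.2, 19.7, 21.2], 0.17)]
top [[517.8906101124961, 0.0, 279.1140628822937], [0.0, 517.8906101124961, 210.27898184180054], [0.0, 0.0, 1.0]] [[0.0275419062362117, -0.9996094531957982, -0.0047312242044538705], [-0.9938323689240763, -0.026873513434544697, -0.10758734476899061], [0.10741818225809836, 0.0076652043208538245, -0.9941843786557327]] [-0.019387245876639998, 0.5594283048303453, 1.3404546863542102]
stamp_form [([319.8, 270.4, 24.5, 30.8], 0.75), ([327.9, 226.1, 24.5, 22.4], 0.62)]
form_pad [([301.6, 208.3, 65.4, 48.9], 0.86)]
lilac_booklets [([206.2, 210.3, 63.5, 53.1], 0.85)]
stamp_form_top [([320.5, 272.6, 21.7, 27.7], 0.87), ([323.7, 226.2, 31.0, 18.9], 0.74)]
0.5 [-3.10541278e+00 -4.75386979e-01 -1.85807029e-05] [ 0.38377614 -0.29362     0.5223058 ]
```

View pics/scene1.png

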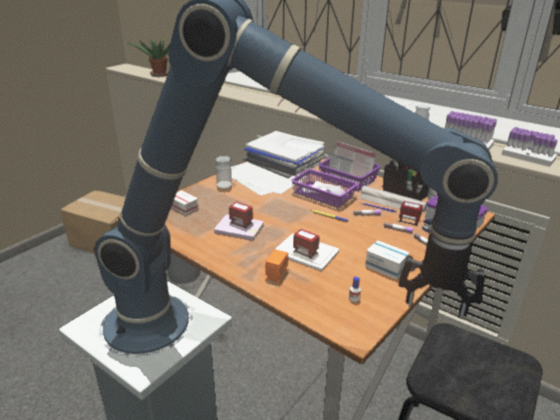

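View pics/top1.png

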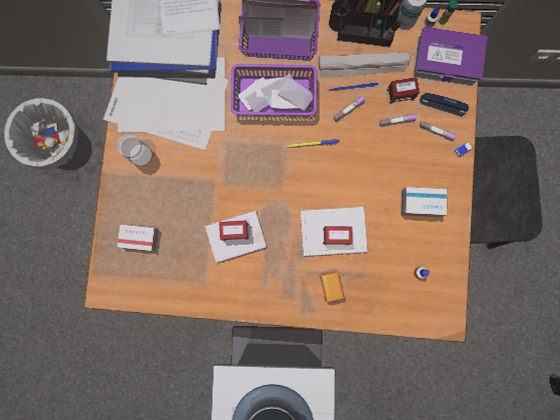

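Run:
```python
import cv2
a=cv2.imread("pics/top1.png")[190:320,190:390]; cv2.imwrite("pics/topc.png",cv2.resize(a,(800,520),interpolation=cv2.INTER_CUBIC))
a=cv2.imread("pics/scene1.png")[180:310,190:390]; cv2.imwrite("pics/scenec.png",cv2.resize(a,(800,520),interpolation=cv2.INTER_CUBIC))
```

```text
(no output)
```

View pics/topc.png

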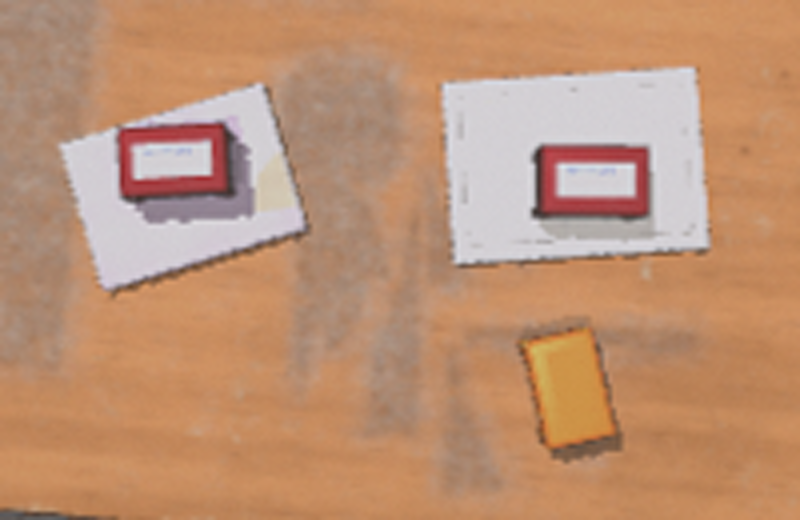

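View pics/scenec.png

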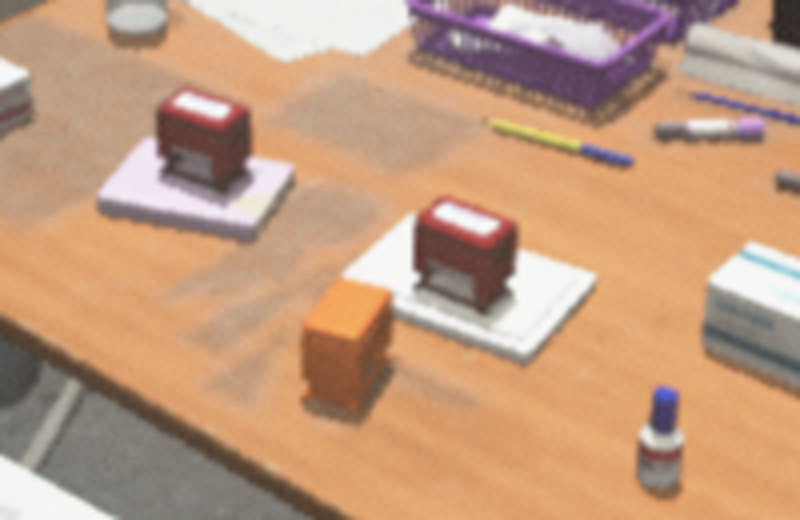

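Look-alikes in the top image:
- (338,235): red stamp on the white pad. This is the one I'll press.
- (234,230): red stamp on the lilac booklets.
- (404,90): red stamp among the equipment at the back right.
- (332,288): orange one on the desk.

The close crops confirm that the stamp at (338,235) stands on the white form pad.

```bash
cat > h.py <<'E'
import numpy as np, cv2
from workcell import arm
def ray(d,uv,z):
    R,t=np.array(d["R"]),np.array(d["t"]); c=-R.T@t
    r=R.T@np.linalg.solve(d["K"],[*uv,1]); return c+r*(z-c[2])/r[2]
def proj(d,X):
    p=d["K"]@(d["R"]@np.array(X)+d["t"]); return p[:2]/p[2]
def label(d,uv,rad):
    """white label blob nearest uv -> min-area rect"""
    h=cv2.cvtColor(d["frame"],cv2.COLOR_RGB2HSV); red=((h[...,1]>120)&((h[...,0]<8)|(h[...,0]>170))).astype(np.uint8)
    m=np.zeros_like(red); cv2.circle(m,(int(uv[0]),int(uv[1])),rad,1,-1)
    cs,_=cv2.findContours(red*m,cv2.RETR_EXTERNAL,cv2.CHAIN_APPROX_NONE)
    return cv2.minAreaRect(max(cs,key=cv2.contourArea))
E
python3 - <<'E'
from h import *
d=arm.get_image("top")
r=label(d,(338.5,235),25); print("hood rect",r)
print("hood",ray(d,r[0],.078),"label",ray(d,(339,235.2),.078), [ray(d,p,.078)[:2].round(4).tolist() for p in cv2.boxPoints(r)])
s=arm.get_image("scene"); print("scene label",ray(s,(190+463/4,180+218/4),.078))
P=ray(d,(339,235.2),.078)
print(arm.solve_ik([P[0],P[1],.077],[np.pi,0,0]))
arm.move_gripper(0)
arm.move_ptp([P[0]-.0,P[1],.24],[np.pi,0,0])
w=arm.get_image("wrist"); cv2.imwrite("pics/wrist1.png",w["frame"][:,:,::-1]); 
print(proj(w,P),arm.read_clock(),arm.read_tool_pos(),arm.read_gripper_width(),arm.read_ft_force())
print([(x["box"],x["p"]) for x in arm.find_in("wrist","stamp_form_top")])
E
```

```text
hood rect ((338.0, 235.0), (16.0, 26.0), 90.0)
hood [ 0.49550887 -0.15568319  0.078     ] label [ 0.49506994 -0.1582276   0.078     ] [[0.515, -0.1223], [0.5168, -0.1884], [0.4761, -0.1889], [0.4743, -0.1231]]
scene label [ 0.49572163 -0.1573266   0.078     ]
[ 0.43690654  0.42963848 -0.26054512  2.03121307  0.1672426   0.70051235
 -1.50003444]
[278.1748883  192.90556645] 3.4583 [ 0.49493989 -0.15938464  0.2399379 ] -0.00011262732087934019 [-0.78304609 -0.3024169  -0.27709084]
[([237.8, 161.2, 77.7, 57.4], 0.95), ([234.1, 272.7, 10.1, 20.4], 0.51)]
```

View pics/wrist1.png

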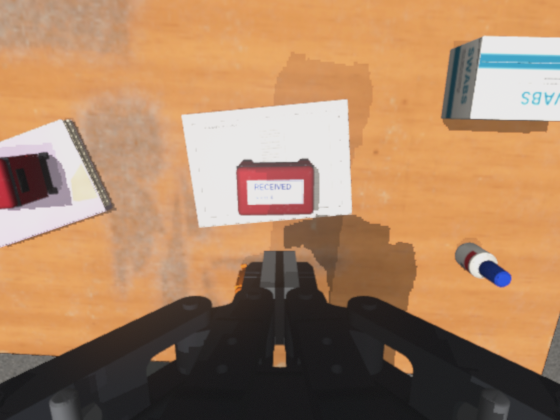

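The wrist view shows the stamp on the white pad with its label at (275,192). The prediction was (278,193), so all three cameras agree to about 2 mm. I'll press at (0.4955, -0.157).

Run:
```python
from h import *
T=np.array([.4955,-.157])
off=np.array([0,0.])
arm.move_straight([*T,.095]); 
off=T-arm.read_tool_pos()[:2]; print("off",off)
arm.move_straight([*(T+off),.084],velocity=.05); arm.wait(.2)
b=np.mean([arm.read_ft_force() for _ in range(3)],0); print(b)
z=.084; z0=None
while z>.060:
    z-=.001; arm.move_straight([*(T+off),z],velocity=.03)
    f=arm.read_ft_force()-b; p=arm.read_tool_pos()
    print(round(z,3),p.round(4),f.round(2))
    if z0 is None and f[2]>.8: z0=p[2]
    if f[2]>8.0 or (z0 and z0-p[2]>.0105): break
print("contact",z0); arm.wait(.3); print(arm.read_ft_force()-b,arm.read_tool_pos(),arm.read_clock())
```

```text
off [-0.00071002  0.00015099]
[-1.22117572 -0.20227564 -0.75745991]
0.083 [ 0.4948 -0.1569  0.083 ] [1.57 0.72 0.18]
0.082 [ 0.4947 -0.1568  0.0819] [1.38 0.06 0.16]
0.081 [ 0.4947 -0.1568  0.0809] [2.37 0.39 0.08]
0.08 [ 0.4947 -0.1568  0.0799] [1.32 0.41 0.89]
0.079 [ 0.4947 -0.1568  0.0789] [1.78 0.17 0.84]
0.078 [ 0.4947 -0.1569  0.078 ] [0.96 0.3  1.84]
0.077 [ 0.4948 -0.1568  0.0769] [1.87 0.98 0.37]
0.076 [ 0.4948 -0.1568  0.076 ] [1.61 0.95 1.37]
0.075 [ 0.4948 -0.1569  0.075 ] [1.05 1.17 2.1 ]
0.074 [ 0.4948 -0.1568  0.074 ] [ 0.14 -0.34  1.85]
0.073 [ 0.4948 -0.1569  0.073 ] [0.6  0.36 4.05]
0.072 [ 0.4948 -0.1568  0.072 ] [0.13 0.81 4.52]
0.071 [ 0.4948 -0.1569  0.071 ] [-0.19 -0.3   4.23]
0.07 [ 0.4948 -0.1569  0.07  ] [-0.72  1.48  5.77]
0.069 [ 0.4948 -0.1568  0.0691] [ 0.79 -0.29  5.03]
contact 0.07992988823132893
[-0.20820794 -0.20574345  5.87771184] [ 0.49479306 -0.15684587  0.06904983] 9.2417
```

Force noise set off the contact check early, so the sleeve is only about 7–8 mm down. I'll go deeper while averaging the force.

Run:
```python
from h import *
b=np.array([0,0,-.6])
T=[.4948,-.15685]
def F():
    v=[]
    for _ in range(8): v.append(arm.read_ft_force()); arm.wait(.02)
    return np.mean(v,0)-b
print(F())
for z in (.068,.067,.0665,.066):
    arm.move_straight([*T,z],velocity=.03); f=F(); print(z,arm.read_tool_pos().round(4),f.round(2))
    if f[2]>7.9: break
arm.wait(.7); print(F(),arm.read_clock())
s=arm.get_image("scene"); cv2.imwrite("pics/pr.png",cv2.resize(s["frame"][205:285,255:355,::-1],(600,480),interpolation=cv2.INTER_CUBIC))
```

```text
[-1.58234075  0.24496457  5.5116211 ]
0.068 [ 0.4948 -0.1569  0.0681] [-1.57  0.45  6.08]
0.067 [ 0.4948 -0.1569  0.0672] [-1.84  0.76  6.61]
0.0665 [ 0.4948 -0.1569  0.0668] [-2.43  0.49  7.65]
0.066 [ 0.4948 -0.1569  0.0664] [-2.44  0.61  8.17]
[-2.37940116  0.3993618   8.37599471] 11.7417
```

View pics/pr.png

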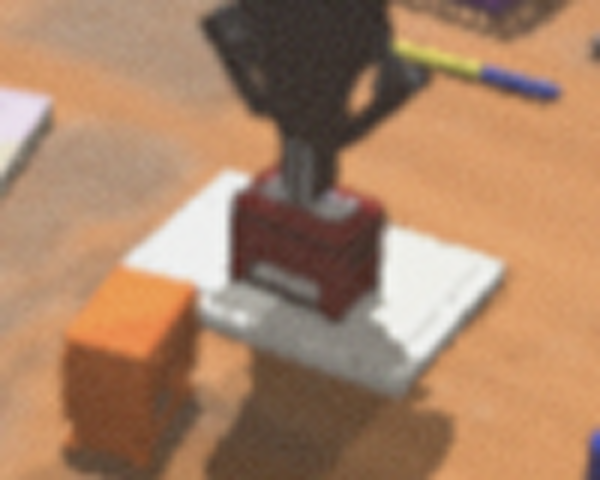

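The sleeve is fully down: about 8.3 N and roughly 11 mm of travel. It has been held past the print point for about a second, so I'll release.

Run:
```python
from h import *
T=[.4948,-.15685]
arm.move_straight([*T,.085],velocity=.04)
arm.move_straight([*T,.22],velocity=.15)
arm.move_straight([.4948,-.30,.26],velocity=.2)
d=arm.get_image("top"); r=label(d,(338.5,235),25); print(r,ray(d,r[0],.078),arm.read_clock(),arm.read_ft_force())
s=arm.get_image("scene"); cv2.imwrite("pics/end.png",np.hstack([cv2.resize(x,(400,400),interpolation=cv2.INTER_CUBIC) for x in (s["frame"][195:295,225:325,::-1],d["frame"][195:295,285:385,::-1])]))
```

```text
((338.0, 235.0), (16.0, 26.0), 90.0) [ 0.49550887 -0.15568319  0.078     ] 14.4083 [ 0.72606672 -0.26210263 -0.02187713]
```

View pics/end.png

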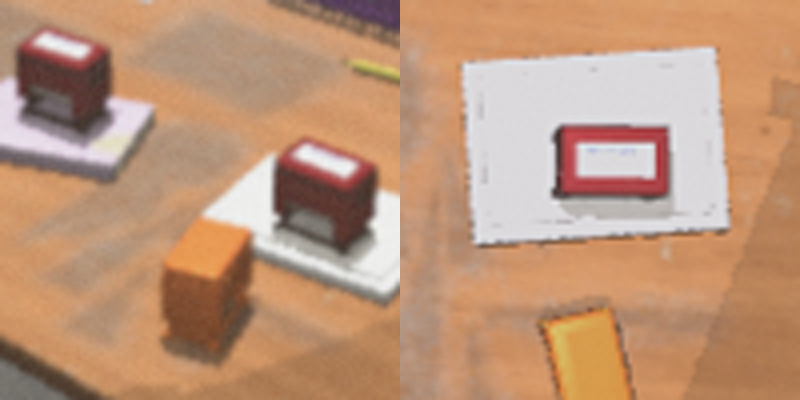

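The stamp is back up and hasn't moved: its rectangle in the top image is still at (338,235). The arm is clear.

```bash
python3 -c "
from workcell import arm
print(arm.sign_off())"
```

```text
the job is handed in; nothing more can be done
None
```

I pressed the red stamp on the white form pad about 11 mm down (past the 8 mm print point), held it for about a second and let it spring back up; it had not moved in the top image, and I handed the job in with the arm clear at about 14.4 s of the 29 s allowed.

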